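# Clamp a relay board with the holder's thumbwheel

### The job

Get the relay board (the one with the tall black block) ready for soldering: set it down flat, block up, between the jaws of the grey board holder and let go, then roll the holder's recessed thumbwheel with a fingertip to bring the sliding jaw up until the board is held snugly between both jaws, its sprung pad pushed in about 3.5 mm and never bottomed. Press gently on the holder (under 20 N), close the jaw only by the wheel, not by pushing the jaw, and leave everything else where it lies.

Things in the scene. Friction and masses are not known exactly. Their poses are not given: they have to be found in the camera images.
- holder: Grey board holder, fixed, 190 mm long (x) by 90 wide (y), origin centre of underside, z up. The -x end is a deck 40 mm high (x -95 to -29) with a slot for the wheel, 14 mm wide, 48 long. The rest is a nest: floor 28 mm high, lips 6 mm high and 6 thick along both sides (43 mm between them), and a fixed jaw 14 mm above the floor, 12 thick, face at x +80 mm. The wheel and jaw belong to it.
- slot (a point): Point fixed to the holder at the middle of the slot, level with the deck's top (40 mm over the table), straight above the wheel's axle. The ribbed steel thumbwheel (44 mm diameter, 10 mm wide, axle along the holder's y) runs out of true: here it stands 5 to 9 mm proud of the deck, slowly changing as it turns; find it and follow it by touch. Its axle yields downward like a spring of 8 N/mm, 4 mm at most, and the jaw dips with it.
- wheel (a joint): Thumbwheel angle, rad, growing as its top rolls towards the holder's +x, which closes the jaw: 6 mm per rad, 0.27 mm per mm of rim; 0 is fully open, starts 0 to 1.33. The rim takes 3.6 N along it to turn, up to 6.5 N when clamping; a press of 8 to 10 N is usually enough; if the tip slips, press harder. The wheel stays where it is left. Several strokes of about 20 mm are needed.
- jaw: Sliding jaw: aluminium block 60 mm wide (holder y), 14 high. Origin on the nest floor under the free pad's face (the block lies 9 to 23 mm behind it, towards -x); axes as the holder's. Fully open the origin is at holder x +16 mm; it travels 24 mm towards +x. At the start the gap from pad to fixed jaw is 56 to 64 mm.
- pad (a joint): How far the sprung black pad (36 mm wide, 11 mm high) has been pushed back towards its jaw block, m: 0 free, 0.0065 bottomed. Spring 1.5 N/mm with 1 N preload. It starts to move when the jaw clamps the board; 3.5 mm is about 6 N.
- nest (a point): Point fixed to the holder on the nest floor (28 mm over the table), in the middle between the lips, where the centre of the board's underside is when it lies against the fixed jaw (25 mm from that face). Axes as the holder's.
- board: Relay board, loose, about 45 g: 50 mm (x) by 36 (y), 4 thick, with a black block 20 mm (x) by 16 (y) on its middle, from 4 to 24 mm above the underside; grip it by this block across y. Grey terminal 11 mm high at its -x end, pins 10 mm high at +x. Origin centre of underside, z up. Its x lies along the holder's x when clamped, either way round.
- other_board: Bystander: another circuit board of the same size but with three round aluminium cans and no tall block; not to be used; leave it
- tape: Bystander: roll of tape, 90 mm across, 45 mm high; leave it
- cutters: Bystander: side cutters, 100 mm long, short jaws; leave it
- pliers: Bystander: long-nose pliers, 120 mm long; leave it
- spool: Bystander: small metal spool, 50 mm across, 36 mm high; leave it
- flux: Bystander: small jar, 44 mm across, 35 mm high; leave it

How it is judged:
On the way:
1. the relay board lies flat in the nest between the jaws, let go, and not yet clamped (z of board in the frame of nest between -0.003 and 0.003 m and angle between board's own z axis and vertical below 0.08 rad and y of board in the frame of nest between -0.008 and 0.008 m and x of board in the frame of nest between -0.018 and 0.002 m and angle between the x axis of board and the x axis of nest, either way round below 0.3 rad and contact force between the fingers and board below 0.05 N and contact force between jaw and board below 1.5 N and value of joint pad below 0.001 m), for 0.2 s.
At the end, for the whole second after the job is handed in: The relay board lies flat in the nest (within 3 mm of the floor, tilt under 0.08 rad), against the fixed jaw (within 3 mm, within 8 mm sideways, square within 0.06 rad), clamped by the sliding jaw with over 2.5 N, the sprung pad pushed in 1.8 to 5.2 mm, at rest and let go (z of board in the frame of nest between -0.003 and 0.003 m and angle between board's own z axis and vertical below 0.08 rad and y of board in the frame of nest between -0.008 and 0.008 m and x of board in the frame of nest between -0.003 and 0.003 m and angle between the x axis of board and the x axis of nest, either way round below 0.06 rad and value of joint pad between 0.0018 and 0.0052 m and contact force between jaw and board above 2.5 N and linear speed of board below 0.005 m/s); the robot touches nothing.
It fails at once if the holder (wheel included) is pressed with more than 20 N (contact force between any of the fingers, the arm and holder above 20 N).
It fails at once if the sliding jaw is pushed directly by the robot (contact force between any of the fingers, the arm and jaw above 4 N).
It fails at once if the sprung pad is bottomed (over 6 mm) (value of joint pad above 0.006 m).
It fails at once if a bystander is moved more than 20 mm (distance of any of other_board, tape, cutters, pliers, spool, flux from where it was at the start of the episode above 0.02 m).
It also fails if it takes over 72 s, if anything falls off the work surface, if the arm or the gripper's body presses on something with over 40 N, if the wrist force passes 120 N, or if a joint passes its speed limit or range.

### The arm

A 6-joint arm with a two-finger parallel gripper is mounted at the origin on the work surface. World frame = base frame: x ahead of the robot, y to its left, z up, the work surface at z = 0. Lengths are in m, angles in rad, forces in N, time in s.
With the tool pointing down it reaches from about 0.25 to 0.775 m from the base axis. Payload 4 kg.
Tool frame: the origin (TCP) lies at the centre of the arm's flange, where the gripper is bolted on; the fingertips stand 199 mm ahead of it and the grasp point (between the pads) lies 180 mm ahead of it (robot.tcp_to_tips is the distance from the TCP to the fingertips, in m); z points along the fingers, y is the line along which they close (so a half turn about z gives the same grasp; the last joint's range is limited). The gripper opens to 94 mm and grips with 3 to 60 N. Pads are 16 mm wide; open, the fingers measure 119 mm over their backs; the gripper's body (75 mm by 177 mm) begins 78 mm behind the grasp point.
Start: joints at [-1.416, 0.087, 1.371, -0, 1.684, -0.103], TCP at [0.14, -0.532, 0.405] pointing down, gripper open.
Joint ranges: [-3.1, 3.1], [-0.76, 2.03], [0.27, 2.55], [-1.08, 4.22], [0.17, 2.65], [-2.57, 2.57]. Speed limits (rad/s): [2.79, 2.79, 3.14, 3.14, 3.14, 3.14].

### API

Orientations are given as [roll, pitch, yaw] about the fixed x, y, z axes, in that order (R = Rz(yaw) Ry(pitch) Rx(roll)).
In Python, from bench import telemetry, snapshot, ticket, robot gives the robot as it stands.
- The arm moves only by the tool apply_moves, never from a script. Its argument "moves" is a list that holds one entry, the list of rows, each a list of 5 numbers: the shift along the tool's x, y, z in units of 50 mm (1.0 is 50 mm), then the turn about the tool's z in units of 10 degrees (1.0 is 10 degrees), then the closure, from 0 (fully open) to 1 (shut). A call has 1 to 10 rows; each row is the pose to reach, as a shift and turn from the pose commanded when the call began, along the tool's axes at that moment; what a row does not reach only later rows make up. A row lasts 1/8 s, in which the tool goes at most 62.5 mm and 10.7 degrees, less where a joint would pass 70% of its speed; a pose out of reach is approached as far as the arm can. A call with a gripper value outside its range is refused whole. The fingers move at their own pace and stop on an object; the grip force is fixed at half the most. Time passes only in rows, so rows that repeat a pose let the fingers close. It gives the time, the measured TCP pose, the force, the opening and the grip force at its end, in the units of the state.
- telemetry.get_obs(): the state, without advancing time (a new reading comes with each control period).
- snapshot(name): name is "scene" or "top"; returns a dict with "image" (480x640x3 uint8, red, green, blue), "fovy" (degrees; the focal length in pixels is half the picture's height over the tangent of half this angle, whatever the lens; pixels are square), "cx", "cy" (the principal point, pixels), "R" (3x3) and "t" (3): a world point X has camera coordinates R X + t. Camera axes: x right, y down, z forward; pixel columns grow to the right and rows downward; lengths in m; the calibration is good to about 2 mm. A picture is of the moment at which its call begins. There is no depth.
- ticket.close_job(): hands the job in; it is judged then, once.
The state is a dict: "time": time; "joint_positions": joint angles; "qvel": joint speeds; "joint_torque": joint torques, N m; "tool_pos": TCP position; "ee_rot": TCP orientation; "wrist_force": force on the tool from outside, world axes, zero at the start; "wrist_torque": the same for the moment, N m; "width": finger opening in m; "finger_force": force on a finger pad.
Only numpy, scipy, OpenCV 4.12 (cv2) and the standard library are available. Lean on these libraries where they do the work, as an engineer would, in place of code of your own. Each camera call takes 0.05 s, during which the arm holds its last target. There are 200 camera calls.

## Working session

There is one attempt and no reset: what is moved stays moved. The work goes in short steps, Python scripts to look and compute and a tool call to move; the robot and the scene stay as the last step left them, time stands still between calls to the robot, and variables do not carry over. Pictures are saved under pics/ and viewed, at most 10 in all, crops included, and the job is handed in when it is done.

Besides the shell and the picture viewer there is one more tool, called after ">>>" as name(argument=value, ...) on one line, values as JSON. apply_moves: Moves the arm, as the interface text tells. Its arguments: {"type":"object","properties":{"moves":{"type":"array","items":{"type":"array","items":{"type":"array","items":{"type":"number"}}}}},"required":["moves"]}

```bash
mkdir -p pics; cat > h.py <<'E'
import numpy as np, cv2
from bench import telemetry, snapshot, ticket, robot
def K(s):
    h,w=s["image"].shape[:2]; f=h/2/np.tan(np.radians(s["fovy"])/2); return f
def ray(s,u,v,z):
    f=K(s); R=np.array(s["R"]);t=np.array(s["t"])
    d=R.T@np.array([(u-s["cx"])/f,(v-s["cy"])/f,1]); c=-R.T@t
    return c+d*(z-c[2])/d[2]
def proj(s,X):
    f=K(s); p=np.array(s["R"])@np.array(X)+np.array(s["t"]); return f*p[0]/p[2]+s["cx"],f*p[1]/p[2]+s["cy"]
def save(s,n,crop=None,k=1):
    im=s["image"][:,:,::-1]
    if crop: a,b,c,d=crop; im=im[b:d,a:c]
    cv2.imwrite("pics/"+n,cv2.resize(im,None,fx=k,fy=k,interpolation=cv2.INTER_CUBIC))
E
python3 - <<'E'
from h import *
for n in("top","scene"):
    s=snapshot(n); save(s,n+"0.png"); print(n,s["fovy"],s["cx"],s["cy"],np.round(-np.array(s["R"]).T@s["t"],3),np.round(s["R"],3).tolist())
print(telemetry.get_obs())
E
```

```text
top 43.088915669799945 322.1003620194632 236.67935779513022 [0.255 0.014 1.359] [[-0.055, -0.998, -0.006], [-0.974, 0.055, -0.221], [0.221, -0.007, -0.975]]
scene 48.10025641144325 326.6891964994673 240.44038804510234 [1.355 0.338 0.669] [[-0.37, 0.929, -0.016], [0.54, 0.201, -0.817], [-0.756, -0.311, -0.576]]
{'time': 0.1, 'joint_positions': array([-1.41607736e+00,  8.78684432e-02,  1.37209385e+00, -1.05102801e-05,
        1.68359967e+00, -1.03131109e-01]), 'qvel': array([ 6.19376100e-04, -1.79039478e-03, -1.45078490e-03, -1.12541876e-04,
        8.52370105e-05,  1.16136519e-03]), 'joint_torque': array([ 1.93838889e-03, -3.41253412e+01, -3.03301942e+01,  7.20129465e-02,
        3.04069463e-02, -9.11176926e-05]), 'tool_pos': array([ 0.14021259, -0.53171979,  0.40363246]), 'ee_rot': array([-3.13963274e+00, -1.92346406e-04,  2.57848715e-01]), 'wrist_force': array([-0.06052073, -0.4946403 , -0.10478812]), 'wrist_torque': array([ 0.01444273, -0.00775073, -0.00422788]), 'finger_force': 0.0, 'width': 0.09378691543380152}
```

View pics/top0.png

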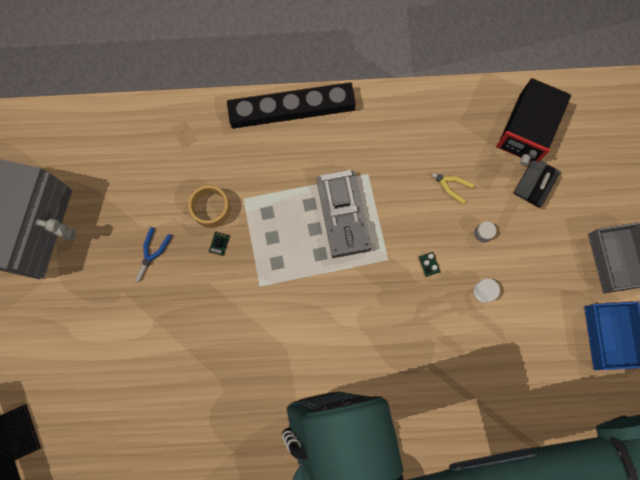

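View pics/scene0.png

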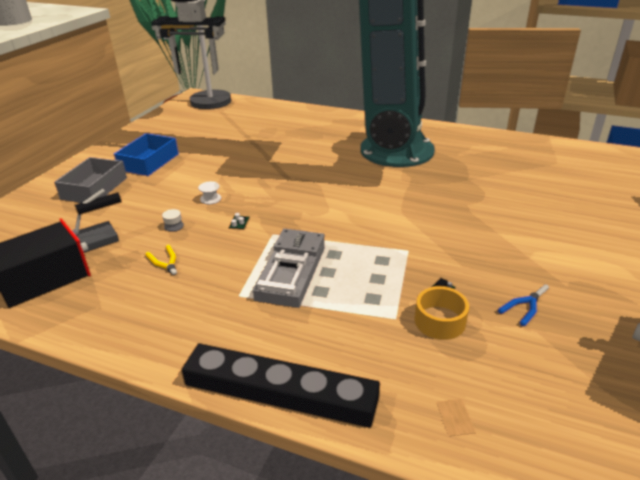

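The top view shows the relay board at (219,243), right beside the tape at (209,206). The holder is centred near (345,214) with its deck end towards the robot. The other board, with the cans, is at (429,264). I'll zoom in on the relay board and the holder.

```bash
python3 - <<'E'
from h import *
s=snapshot("top"); im=s["image"][:,:,::-1]
a=cv2.resize(im[222:267,196:241],(400,400),interpolation=cv2.INTER_CUBIC)
b=cv2.resize(im[160:265,300:395],(380,420),interpolation=cv2.INTER_CUBIC)[:400]
cv2.imwrite("pics/z.png",np.hstack([a,b]))
# holder outline by rays on z=0.04/0.0 later; holder mask
hsv=cv2.cvtColor(im,cv2.COLOR_BGR2HSV)
g=((hsv[...,0]>35)&(hsv[...,0]<95)&(hsv[...,1]>90)).astype(np.uint8)
g[:, :190]=0;g[:,250:]=0;g[:225]=0;g[270:]=0
c=max(cv2.findContours(g,0,2)[0],key=cv2.contourArea); print("green",cv2.minAreaRect(c),cv2.contourArea(c))
d=(hsv[...,2]<75).astype(np.uint8); d[:,:205]=0;d[:,236:]=0;d[:228]=0;d[258:]=0
c=np.vstack([x for x in cv2.findContours(d,0,2)[0] if cv2.contourArea(x)>5]);r=cv2.minAreaRect(c);print("dark",r)
P=np.array([ray(s,*p,0.004)[:2] for p in cv2.boxPoints(r)]);print(P.round(4))
m=((hsv[...,1]<60)&(hsv[...,2]<150)).astype(np.uint8);m[:,:312]=0;m[:,380:]=0;m[:160]=0;m[265:]=0
c=max(cv2.findContours(m,0,2)[0],key=cv2.contourArea);r=cv2.minAreaRect(c);print("holder",r);print(np.array([ray(s,*p,0.035)[:2] for p in cv2.boxPoints(r)]).round(4))
E
```

```text
green ((219.8918914794922, 242.64865112304688), (12.494322776794434, 15.45350456237793), 9.462323188781738) 29.5
dark ((218.97171020507812, 243.34906005859375), (15.521740913391113, 21.016162872314453), 15.945395469665527)
[[0.5428 0.2649]
 [0.5893 0.251 ]
 [0.5774 0.217 ]
 [0.531  0.2311]]
holder ((347.1594543457031, 213.30950927734375), (82.90702819824219, 48.626304626464844), 78.85710906982422)
[[ 0.695   0.0132]
 [ 0.7113 -0.0971]
 [ 0.5195 -0.1194]
 [ 0.5043 -0.0123]]
```

View pics/z.png

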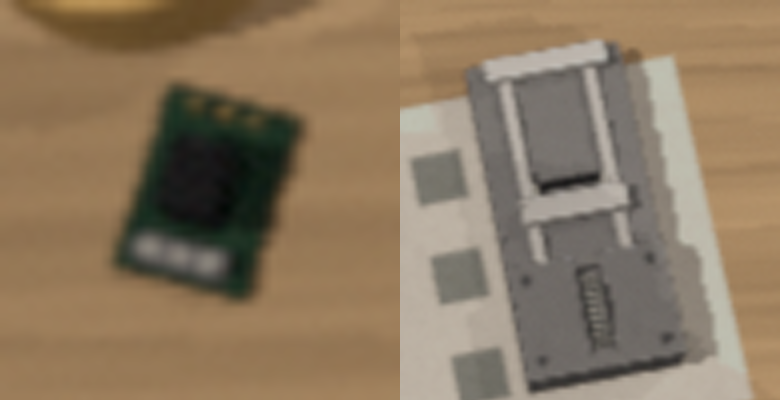

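The zoom shows the board with the tall block, gold pins on top and the grey terminal below. The holder's slot is at crop (595,305), the fixed jaw at the top, and the sliding jaw bar at crop y≈205. Next I'll turn these into coordinates.

```bash
cat > m.py <<'E'
from h import *
s=snapshot("top")
A=lambda x,y,z: ray(s,(x+.5)/8.889-.5+196,(y+.5)/8.889-.5+222,z)
B=lambda x,y,z: ray(s,(x-400+.5)/4-.5+300,(y+.5)/4-.5+160,z)
c=[A(*p,.004) for p in[(170,85),(302,122),(245,298),(115,262)]]
o=np.mean(c,0); print("board",o.round(4),[round(float(np.linalg.norm(c[i]-c[i-1])),4) for i in range(4)])
d=(c[0]+c[1]-c[2]-c[3]);print("long yaw",np.degrees(np.arctan2(d[1],d[0])), "short",np.degrees(np.arctan2(*(c[0]-c[1]+c[3]-c[2])[1::-1]))-90)
print("block top",A(200,180,.024).round(4))
print("slot",B(595.5,306.5,.04).round(4),B(595.5,306.5,.046).round(4))
for n,a,b,z in[("slot",(604,348),(587,265),.043),("lipL",(540,260),(506,85),.034),("lipR",(627,245),(591,72),.034),("deckL",(528,388),(505,265),.04),("front",(688,352),(528,388),.04),("fixedjaw inner",(608,64),(487,80),.042),("slidjaw far edge",(629,186),(527,203),.042),("padface",(600,176),(540,188),.039)]:
    a=B(*a,z);b=B(*b,z);v=b-a;print(n,((a+b)/2).round(4),"L",round(float(np.hypot(*v[:2])),4),"dir",round(float(np.degrees(np.arctan2(v[1],v[0]))),1))
E
python3 m.py
```

```text
board [0.5606 0.241  0.004 ] [0.0482, 0.0358, 0.048, 0.035]
long yaw -18.41928748303583 short -18.953736225533518
block top [0.5592 0.2397 0.024 ]
slot [ 0.5519 -0.0533  0.04  ] [ 0.5505 -0.053   0.046 ]
slot [ 0.5513 -0.0532  0.043 ] L 0.0481 dir 7.6
lipL [ 0.6336 -0.0177  0.034 ] L 0.1046 dir 7.3
lipR [ 0.639  -0.0668  0.034 ] L 0.1038 dir 7.6
deckL [ 0.5432 -0.0088  0.04  ] L 0.0711 dir 7.1
front [ 0.5155 -0.058   0.04  ] L 0.0909 dir 99.7
fixedjaw inner [ 0.6892 -0.0349  0.042 ] L 0.0694 dir 94.6
slidjaw far edge [ 0.6163 -0.0476  0.042 ] L 0.0582 dir 96.5
padface [ 0.6247 -0.0437  0.039 ] L 0.0346 dir 98.5
```

```bash
cat >> h.py <<'E'
from scipy.spatial.transform import Rotation as Ro
def go(x,y,ztip,yawdeg):
    o=telemetry.get_obs(); R=Ro.from_euler("xyz",o["ee_rot"]).as_matrix()
    d=R.T@(np.array([x,y,ztip+.199])-o["tool_pos"])/.05
    t=-(yawdeg-np.degrees(o["ee_rot"][2]));t=(t+180)%360-180
    print("t",o["time"],"shift",d.round(3),"turn",round(t/10,3),"tip",(o["tool_pos"]-[0,0,.199]).round(4),"yaw",round(float(np.degrees(o["ee_rot"][2])),2),"q6",o["joint_positions"][5].round(2))
E
python3 -c "
from h import *
go(.560,.2403,.09,-18.7)"
```

```text
t 0.2 shift [ 12.054 -12.788   2.318] turn 3.347 tip [ 0.1402 -0.5318  0.2049] yaw 14.77 q6 -0.1
```

>>> apply_moves(moves=[[[12.05,-12.79,0,3.35,0.47],[12.05,-12.79,0,3.35,0.47],[12.05,-12.79,0,3.35,0.47],[12.05,-12.79,0,3.35,0.47],[12.05,-12.79,0,3.35,0.47],[12.05,-12.79,0,3.35,0.47],[12.05,-12.79,0,3.35,0.47],[12.05,-12.79,0,3.35,0.47],[12.05,-12.79,0,3.35,0.47],[12.05,-12.79,0,3.35,0.47]]])

```text
time: 1.45
tool_pos: [0.4369, 0.0153, 0.4048]
ee_rot: [3.141, -0.001, -0.327]
wrist_force: [0.9, -0.9, 0.6]
width: 0.0497
finger_force: 0.0
```

```bash
python3 -c "
from h import *
go(.560,.2403,.06,-18.7)"
```

```text
t 1.45 shift [ 0.885 -5.054  2.916] turn -0.001 tip [0.4369 0.0153 0.2058] yaw -18.71 q6 1.8
```

>>> apply_moves(moves=[[[0.88,-5.05,2.0,0,0.47],[0.88,-5.05,2.9,0,0.47],[0.88,-5.05,2.9,0,0.47],[0.88,-5.05,2.9,0,0.47],[0.88,-5.05,2.9,0,0.47],[0.88,-5.05,2.9,0,0.47],[0.88,-5.05,2.9,0,0.47]]])

```text
time: 2.33
tool_pos: [0.5592, 0.2377, 0.2599]
ee_rot: [3.141, -0.0, -0.327]
wrist_force: [0.4, 0.2, 0.7]
width: 0.0501
finger_force: 0.0
```

```bash
python3 -c "
from h import *
go(.560,.2403,.0095,-18.7)
s=snapshot('top');a=s['image'][215:275,180:260,::-1];a=cv2.resize(a,(560,420),interpolation=2)
q=snapshot('scene');u,v=proj(q,[.56,.24,.02]);print(u,v);u=int(u);v=int(v);b=cv2.resize(q['image'][v-45:v+30,u-20:u+20,::-1],(224,420),interpolation=2)
cv2.imwrite('pics/g.png',np.hstack([a,b]))"
```

```text
t 2.325 shift [-1.000e-03 -5.500e-02  1.028e+00] turn -0.003 tip [0.5592 0.2377 0.0609] yaw -18.73 q6 2.21
440.5430334923757 283.62097589532715
```

View pics/g.png

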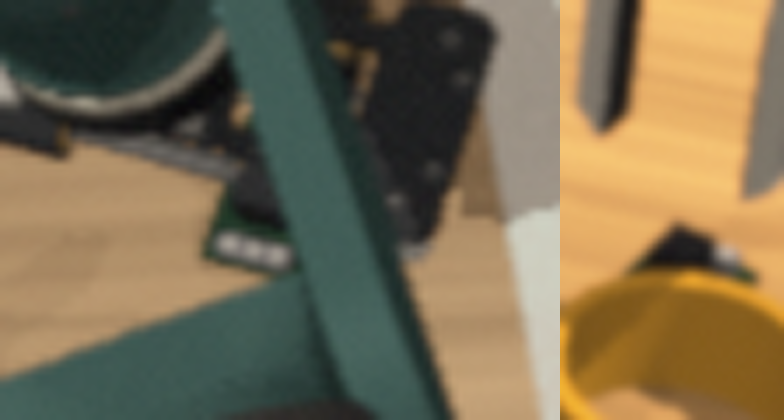

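The fingers straddle the block in both views (the block is at about (270,200) in the left panel and (685,250) in the right). I'll descend and grip.

>>> apply_moves(moves=[[[0,-0.05,0.6,0,0.47],[0,-0.05,1.02,0,0.47],[0,-0.05,1.02,0,0.47],[0,-0.05,1.02,0,0.9],[0,-0.05,1.02,0,0.9],[0,-0.05,1.02,0,0.9],[0,-0.05,1.02,0,0.9],[0,-0.05,1.02,0,0.9]]])

```text
time: 3.42
tool_pos: [0.5602, 0.2405, 0.2093]
ee_rot: [-3.141, -0.001, -0.327]
wrist_force: [-0.3, -0.1, 2.5]
width: 0.0154
finger_force: 30.0
```

>>> apply_moves(moves=[[[0,0,-0.8,0,0.9],[0,0,-2,0,0.9],[0,0,-2,0,0.9],[0,0,-2,0,0.9]]])

```text
time: 3.92
tool_pos: [0.5598, 0.2404, 0.3081]
ee_rot: [3.141, 0.001, -0.327]
wrist_force: [0.5, 0.4, -1.4]
width: 0.0157
finger_force: 30.0
```

```bash
python3 -c "
from h import *
go(.6586,-.0392,.09,7.4)"
```

```text
t 3.925 shift [3.667 4.662 0.382] turn -2.613 tip [0.5598 0.2404 0.1091] yaw -18.73 q6 2.21
```

>>> apply_moves(moves=[[[3.67,4.66,0,-2.61,0.9],[3.67,4.66,0,-2.61,0.9],[3.67,4.66,0,-2.61,0.9],[3.67,4.66,0,-2.61,0.9],[3.67,4.66,0,-2.61,0.9],[3.67,4.66,0.4,-2.61,0.9],[3.67,4.66,0.4,-2.61,0.9],[3.67,4.66,0.4,-2.61,0.9]]])

```text
time: 4.92
tool_pos: [0.6585, -0.0376, 0.2874]
ee_rot: [-3.141, 0.003, 0.131]
wrist_force: [0.8, 0.1, -0.8]
width: 0.0156
finger_force: 30.0
```

```bash
python3 -c "
from h import *
go(.6586,-.0392,.0395,7.4)
s=snapshot('top');a=s['image'][150:270,290:400,::-1];a=cv2.resize(a,None,fx=3.5,fy=3.5,interpolation=2)
q=snapshot('scene');b=cv2.resize(q['image'][185:305,240:340,::-1],None,fx=3.5,fy=3.5,interpolation=2)
cv2.imwrite('pics/n.png',np.hstack([a,b]))"
```

```text
t 4.925 shift [-0.001  0.033  0.978] turn 0.008 tip [ 0.6585 -0.0376  0.0884] yaw 7.48 q6 1.3
```

View pics/n.png

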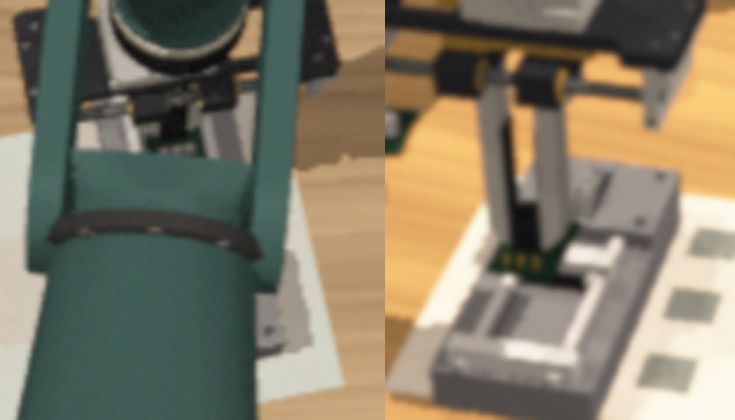

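The board hangs level in the fingers over the nest, pins towards the fixed jaw (right panel, board at (535,255)). I'll lower it gently.

>>> apply_moves(moves=[[[0,0.03,0.5,0,0.9],[0,0.03,0.8,0,0.9],[0,0.03,0.88,0,0.9],[0,0.03,0.93,0,0.9],[0,0.03,0.97,0,0.9],[0,0.03,0.98,0,0.9],[0,0.03,0.98,0,0.9]]])

```text
time: 5.9
tool_pos: [0.6593, -0.0407, 0.2401]
ee_rot: [3.141, -0.001, 0.129]
wrist_force: [0.6, 0.1, -1.4]
width: 0.0158
finger_force: 30.0
```

>>> apply_moves(moves=[[[0,-0.02,0.02,0,0.9],[0,-0.02,0.04,0,0.9],[0,-0.02,0.04,0,0.9],[0,-0.02,0.04,0,0.9]]])

```text
time: 6.4
tool_pos: [0.6591, -0.0396, 0.2377]
ee_rot: [3.141, 0.0, 0.129]
wrist_force: [-0.5, -0.4, -0.9]
width: 0.0156
finger_force: 30.0
```

>>> apply_moves(moves=[[[0,0,0,0,0.6],[0,0,0,0,0.6],[0,0,0,0,0.6],[0,0,0,0,0.6],[0,0,-0.5,0,0.6],[0,0,-1.5,0,0.6],[0,0,-2,0,0.6],[0,0,-2,0,0.6]]])

```text
time: 7.4
tool_pos: [0.6595, -0.0396, 0.3411]
ee_rot: [3.14, -0.006, 0.129]
wrist_force: [-0.3, -0.7, -0.4]
width: 0.0375
finger_force: 0.0
```

```bash
python3 -c "
from h import *
go(.548,-.0535,.075,97.4)"
```

```text
t 7.4 shift [-2.256 -0.014  1.328] turn -9.003 tip [ 0.6595 -0.0396  0.1421] yaw 7.37 q6 1.3
```

>>> apply_moves(moves=[[[-2.4,0,0,-9,1],[-2.4,0,0,-9,1],[-2.4,0,0,-9,1],[-2.4,0,0,-9,1],[-2.4,0,0,-9,1],[-2.4,0,0,-9,1],[-2.4,0,0,-9,1],[-2.4,0,0,-9,1],[-2.4,0,0.8,-9,1],[-2.4,0,0.8,-9,1]]])

```text
time: 8.65
tool_pos: [0.5384, -0.0547, 0.2923]
ee_rot: [-3.131, -0.003, 1.699]
wrist_force: [0.2, -0.8, 0.0]
width: 0.0008
finger_force: 0.0
```

```bash
python3 -c "
from h import *
go(.540,-.0547,.060,97.4)
s=snapshot('top');a=s['image'][150:270,290:400,::-1];a=cv2.resize(a,None,fx=3.5,fy=3.5,interpolation=2)
q=snapshot('scene');b=cv2.resize(q['image'][185:305,240:340,::-1],None,fx=3.5,fy=3.5,interpolation=2)
cv2.imwrite('pics/p.png',np.hstack([a,b]))"
```

```text
t 8.65 shift [-0.007  0.039  0.666] turn -0.008 tip [ 0.5384 -0.0547  0.0933] yaw 97.32 q6 -0.33
```

View pics/p.png

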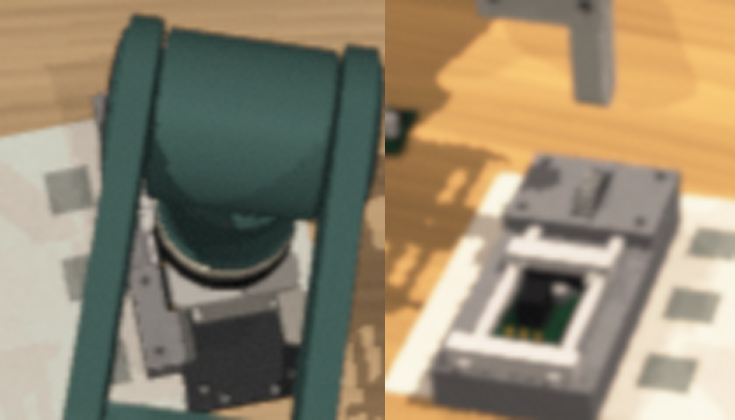

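The board lies flat in the nest between the jaws, at right-panel (540,305). The wheel is at (593,190) and the fingers are closed above the deck. I'll check the wheel and jaw positions in the scene view, then touch down.

```bash
cat >> h.py <<'E'
O=np.array([.610,-.0455,0]);U=np.array([np.cos(np.radians(7.4)),np.sin(np.radians(7.4)),0]);N=np.array([-U[1],U[0],0])
def H(x,y,z): return O+U*x+N*y+[0,0,z]
def jaw(show=False):
    "edges (holder mm) of bright bars at z=.042 along holder x, median over y, from scene view"
    q=snapshot("scene"); g=cv2.cvtColor(q["image"],cv2.COLOR_RGB2GRAY)
    xs=np.arange(-25,100,.25); P=[]
    for y in(np.r_[-27:-19:5j]/1000,np.r_[-15:15:7j]/1000,np.r_[19:27:5j]/1000):
        p=0
        for yy in y:
            uv=np.array([proj(q,H(x/1000,yy,.042)) for x in xs],np.float32)
            p=p+cv2.remap(g,uv[None,:,0],uv[None,:,1],cv2.INTER_LINEAR)[0].astype(float)
        P.append(p/len(y))
    p=P[1]; th=150
    e=[(round(float(xs[i]+.25*(th-p[i])/(p[i+1]-p[i])),2),int(np.sign(p[i+1]-p[i]))) for i in range(len(xs)-1) if (p[i]-th)*(p[i+1]-th)<0]
    print("edges",e)
    if show: print(p[::8].astype(int))
E
python3 -c "
from h import *
jaw(True)
q=snapshot('scene');print('wheel',ray(q,299.4,239.3,.046))
go(.542,-.0545,.054,97.4)"
```

```text
edges [(-11.69, 1), (8.24, -1), (76.42, 1), (93.01, -1)]
[ 89  79  77  80  88 104 129 161 191 217 230 234 234 230 220 196 166 141
 123 110  90  69  48  38  39  50  63  73  77  75  68  62  56  53  50  47
  44  43  42  41  41  41  41  42  46  52  62  73  80  94 120 162 204 229
 237 238 232 215 181 150 133 129 128]
wheel [ 0.55382258 -0.05031918  0.046     ]
t 8.85 shift [0.008 0.032 0.914] turn -0.007 tip [ 0.5404 -0.0551  0.0997] yaw 97.33 q6 -0.33
```

>>> apply_moves(moves=[[[0,0.03,0.6,0,1],[0,0.03,0.85,0,1],[0,0.03,0.88,0,1],[0,0.03,0.88,0,1],[0,0.03,0.88,0,1],[0,0.03,0.88,0,1]]])

```text
time: 9.6
tool_pos: [0.5418, -0.0549, 0.2545]
ee_rot: [3.14, 0.001, 1.699]
wrist_force: [-0.6, 0.2, -0.0]
width: 0.0003
finger_force: 0.0
```

>>> apply_moves(moves=[[[0,0,0.05,0,1],[0,0,0.09,0,1],[0,0,0.12,0,1],[0,0,0.12,0,1]]])

```text
time: 10.1
tool_pos: [0.5415, -0.0548, 0.2475]
ee_rot: [-3.141, 0.0, 1.699]
wrist_force: [-0.8, 0.0, 0.3]
width: 0.0007
finger_force: 0.0
```

>>> apply_moves(moves=[[[0,0,0.02,0,1],[0,0,0.02,0,1]]])

```text
time: 10.35
tool_pos: [0.5416, -0.0548, 0.2471]
ee_rot: [3.141, 0.0, 1.699]
wrist_force: [-0.9, -1.5, 1.9]
width: 0.0006
finger_force: 1.0
```

>>> apply_moves(moves=[[[0,0,0.02,0,1],[0,0,0.02,0,1]]])

```text
time: 10.6
tool_pos: [0.5416, -0.0548, 0.2465]
ee_rot: [3.141, 0.0, 1.699]
wrist_force: [-1.3, 0.8, 4.2]
width: 0.0005
finger_force: 2.6
```

>>> apply_moves(moves=[[[0,0,0.02,0,1],[0,0,0.03,0,1],[0,0,0.03,0,1]]])

```text
time: 10.98
tool_pos: [0.5416, -0.0548, 0.2459]
ee_rot: [3.141, 0.0, 1.699]
wrist_force: [-3.3, 0.6, 8.9]
width: 0.0008
finger_force: 4.5
```

>>> apply_moves(moves=[[[0,0.05,0.005,0,1],[0,0.1,0.01,0,1],[0,0.15,0.01,0,1],[0,0.2,0.01,0,1]]])

```text
time: 11.48
tool_pos: [0.5519, -0.0535, 0.2464]
ee_rot: [3.139, 0.001, 1.7]
wrist_force: [-3.7, 1.1, 10.4]
width: 0.0006
finger_force: 5.1
```

```bash
python3 -c "
from h import *
jaw()
go(.542,-.0545,.054,97.4)"
```

```text
edges [(-8.64, 1), (12.8, -1), (76.34, 1), (93.21, -1)]
t 11.525 shift [ 0.005 -0.204 -0.133] turn -0.002 tip [ 0.5522 -0.0534  0.0474] yaw 97.38 q6 -0.33
```

>>> apply_moves(moves=[[[0,0.05,0,0,1],[0,0.1,0,0,1],[0,0.15,0,0,1],[0,0.2,0,0,1]]])

```text
time: 12.02
tool_pos: [0.5618, -0.0523, 0.2448]
ee_rot: [3.14, 0.001, 1.699]
wrist_force: [0.4, 0.4, 3.8]
width: 0.0001
finger_force: 1.3
```

```bash
python3 -c "
from h import *
jaw()
go(.542,-.0545,.054,97.4)"
```

```text
edges [(13.89, -1), (76.29, 1), (93.24, -1)]
t 12.075 shift [ 0.007 -0.402 -0.169] turn -0.003 tip [ 0.562  -0.0523  0.0456] yaw 97.37 q6 -0.32
```

>>> apply_moves(moves=[[[0,0,-0.15,0,1],[0,0,-0.2,0,1],[0,-0.22,-0.2,0,1],[0,-0.44,-0.2,0,1],[0,-0.44,-0.2,0,1],[0,-0.44,-0.1,0,1],[0,-0.44,-0.08,0,1],[0,-0.44,-0.08,0,1]]])

```text
time: 13.08
tool_pos: [0.5397, -0.0551, 0.2473]
ee_rot: [-3.141, -0.0, 1.699]
wrist_force: [-1.3, -0.2, -0.6]
width: 0.0005
finger_force: 0.0
```

>>> apply_moves(moves=[[[0,0,0.03,0,1],[0,0,0.03,0,1],[0,0,0.03,0,1]]])

```text
time: 13.45
tool_pos: [0.5397, -0.0551, 0.2466]
ee_rot: [3.141, 0.0, 1.699]
wrist_force: [-0.3, 0.2, 2.8]
width: 0.0005
finger_force: 1.1
```

>>> apply_moves(moves=[[[0,0,0.02,0,1],[0,0,0.04,0,1],[0,0,0.04,0,1]]])

```text
time: 13.82
tool_pos: [0.5398, -0.0551, 0.2457]
ee_rot: [3.14, 0.0, 1.699]
wrist_force: [-2.1, -0.3, 7.4]
width: 0.0004
finger_force: 3.8
```

```bash
python3 -c "
from h import *
jaw()"
```

```text
edges [(-7.06, 1), (14.48, -1), (76.34, 1), (93.18, -1)]
```

>>> apply_moves(moves=[[[0,0.05,0.01,0,1],[0,0.1,0.01,0,1],[0,0.15,0.01,0,1],[0,0.2,0.01,0,1]]])

```text
time: 14.38
tool_pos: [0.5498, -0.0538, 0.2463]
ee_rot: [3.14, 0.001, 1.7]
wrist_force: [-3.4, 0.8, 10.7]
width: 0.0009
finger_force: 5.5
```

>>> apply_moves(moves=[[[0,0.05,0,0,1],[0,0.1,0,0,1],[0,0.15,0,0,1]]])

```text
time: 14.75
tool_pos: [0.5574, -0.0528, 0.2456]
ee_rot: [3.139, 0.001, 1.7]
wrist_force: [-1.8, 0.2, 7.7]
width: 0.0005
finger_force: 3.3
```

```bash
python3 -c "
from h import *
jaw()"
```

```text
edges [(-3.84, 1), (18.99, -1), (76.21, 1), (93.23, -1)]
```

>>> apply_moves(moves=[[[0,0,-0.15,0,1],[0,0,-0.2,0,1],[0,-0.17,-0.2,0,1],[0,-0.35,-0.2,0,1],[0,-0.35,-0.2,0,1],[0,-0.35,-0.07,0,1],[0,-0.35,-0.04,0,1],[0,-0.35,-0.04,0,1],[0,-0.35,-0.04,0,1]]])

```text
time: 15.92
tool_pos: [0.5396, -0.0551, 0.2456]
ee_rot: [-3.141, -0.0, 1.699]
wrist_force: [-0.6, 0.1, 0.2]
width: 0.0004
finger_force: 0.3
```

>>> apply_moves(moves=[[[0,0,0.02,0,1],[0,0,0.03,0,1],[0,0,0.03,0,1]]])

```text
time: 16.3
tool_pos: [0.5396, -0.0551, 0.2447]
ee_rot: [3.141, 0.0, 1.699]
wrist_force: [-2.5, 0.1, 3.0]
width: 0.0002
finger_force: 2.5
```

>>> apply_moves(moves=[[[0,0,0.02,0,1],[0,0,0.04,0,1],[0,0,0.04,0,1]]])

```text
time: 16.68
tool_pos: [0.5396, -0.0551, 0.2438]
ee_rot: [3.141, 0.0, 1.7]
wrist_force: [-5.4, 0.6, 9.4]
width: 0.0005
finger_force: 5.2
```

>>> apply_moves(moves=[[[0,0.05,0.01,0,1],[0,0.1,0.015,0,1],[0,0.15,0.02,0,1],[0,0.2,0.02,0,1]]])

```text
time: 17.18
tool_pos: [0.5505, -0.0536, 0.2446]
ee_rot: [3.136, 0.001, 1.7]
wrist_force: [-3.2, 1.4, 13.3]
width: 0.0004
finger_force: 6.2
```

```bash
python3 -c "
from h import *
jaw()
q=snapshot('scene');b=cv2.resize(q['image'][200:310,245:335,::-1],None,fx=5,fy=5,interpolation=2)
cv2.imwrite('pics/q1.png',b)"
```

```text
edges [(-1.38, 1), (23.23, -1), (76.36, 1), (93.22, -1)]
```

View pics/q1.png

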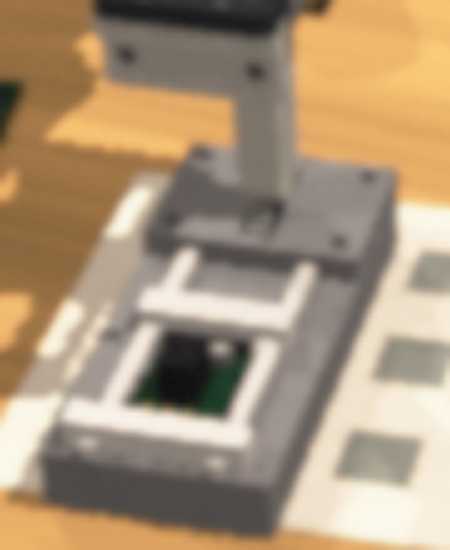

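The jaw is now close to the board (bar at about (215,310), board at (190,375)). I'll keep going and watch the drag force.

>>> apply_moves(moves=[[[0,0.04,-0.01,0,1],[0,0.08,-0.01,0,1],[0,0.12,-0.01,0,1]]])

```text
time: 17.65
tool_pos: [0.5562, -0.0529, 0.244]
ee_rot: [3.138, 0.001, 1.7]
wrist_force: [-2.0, 1.2, 8.7]
width: 0.0006
finger_force: 4.1
```

```bash
python3 -c "
from h import *
jaw(True);go(.5396,-.0551,.0446,97.4)"
```

```text
edges [(24.07, -1), (76.35, 1), (93.24, -1)]
[ 89  81  79  81  88 100 115 128 135 140 143 146 150 154 162 181 204 223
 233 237 236 232 221 196 165 138 119 103  87  77  73  75  72  66  60  56
  53  50  47  45  44  43  42  42  42  43  43  46  55  78 116 166 208 232
 239 240 234 217 184 153 136 131 130]
t 17.7 shift [-0.001 -0.339  0.006] turn -0.002 tip [ 0.5564 -0.0529  0.045 ] yaw 97.38 q6 -0.33
```

>>> apply_moves(moves=[[[0,0,-0.15,0,1],[0,0,-0.2,0,1],[0,-0.17,-0.2,0,1],[0,-0.34,-0.2,0,1],[0,-0.34,-0.2,0,1],[0,-0.34,-0.07,0,1],[0,-0.34,-0.03,0,1],[0,-0.34,-0.03,0,1],[0,-0.34,-0.03,0,1]]])

```text
time: 18.82
tool_pos: [0.5385, -0.0552, 0.2432]
ee_rot: [-3.141, -0.0, 1.7]
wrist_force: [-1.0, -0.2, 0.5]
width: 0.0006
finger_force: 0.8
```

```bash
python3 -c "
from h import *
jaw(True)
q=snapshot('scene');b=cv2.resize(q['image'][240:295,250:315,::-1],None,fx=10,fy=10,interpolation=2)
cv2.imwrite('pics/q2.png',b)"
```

```text
edges [(-1.31, 1), (22.98, -1), (76.39, 1), (93.16, -1)]
[ 90  81  78  81  88 100 115 127 135 139 143 146 150 157 170 192 214 228
 235 236 234 227 210 179 149 126 108  91  77  71  70  71  67  62  58  54
  52  49  47  44  43  42  41  42  42  42  43  47  55  77 115 165 207 231
 238 239 234 216 183 152 135 130 130]
```

View pics/q2.png

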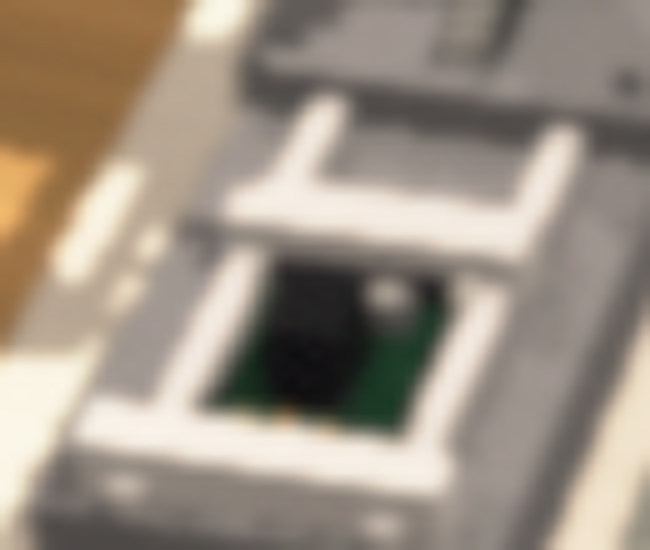

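The picture shows the jaw bar at the board's end (about (370,225)) and the pins at the fixed jaw (about (290,415)). The jaw is about to clamp, with an estimated origin at x ≈ 30 mm, so it needs about 3.3 mm more, or about 12 mm of rim.

>>> apply_moves(moves=[[[0,0,0.03,0,1],[0,0,0.06,0,1],[0,0,0.07,0,1],[0,0,0.07,0,1]]])

```text
time: 19.42
tool_pos: [0.5385, -0.0552, 0.2416]
ee_rot: [3.141, 0.0, 1.7]
wrist_force: [-5.0, 1.4, 9.6]
width: 0.0005
finger_force: 5.5
```

>>> apply_moves(moves=[[[0,0.04,0.005,0,1],[0,0.08,0.01,0,1],[0,0.12,0.01,0,1]]])

```text
time: 19.8
tool_pos: [0.5436, -0.0545, 0.242]
ee_rot: [-3.138, 0.0, 1.7]
wrist_force: [-9.9, 0.4, 18.4]
width: 0.0004
finger_force: 9.9
```

>>> apply_moves(moves=[[[0,0,-0.03,0,1],[0,0,-0.035,0,1]]])

```text
time: 20.05
tool_pos: [0.544, -0.0545, 0.2429]
ee_rot: [-3.14, 0.0, 1.7]
wrist_force: [-6.9, -0.0, 10.4]
width: 0.0009
finger_force: 6.1
```

```bash
python3 -c "
from h import *
jaw(True)"
```

```text
edges [(76.37, 1), (93.18, -1)]
[ 90  81  79  81  88 100 115 127 135 140 143 146 149 151 155 164 182 205
 224 233 236 236 232 219 194 161 131 108  90  79  76  78  75  68  61  56
  53  50  47  45  44  43  42  42  42  42  43  46  55  78 115 165 208 231
 239 239 234 216 183 152 135 131 130]
```

>>> apply_moves(moves=[[[0,0.03,0,0,1],[0,0.06,0,0,1]]])

```text
time: 20.35
tool_pos: [0.5472, -0.0541, 0.2432]
ee_rot: [-3.141, 0.0, 1.699]
wrist_force: [-5.3, 0.1, 11.6]
width: 0.0004
finger_force: 6.0
```

>>> apply_moves(moves=[[[0,0.03,0,0,1],[0,0.05,0,0,1],[0,0.05,0,0,1]]])

```text
time: 20.72
tool_pos: [0.55, -0.0537, 0.2432]
ee_rot: [3.141, 0.0, 1.7]
wrist_force: [-6.1, 0.5, 11.2]
width: 0.0007
finger_force: 5.5
```

>>> apply_moves(moves=[[[0,0,-0.1,0,1],[0,0,-0.4,0,1],[0,0,-1,0,1],[0,0,-1,0,1]]])

```text
time: 21.22
tool_pos: [0.551, -0.0539, 0.2941]
ee_rot: [3.135, 0.002, 1.699]
wrist_force: [0.3, 0.3, 0.3]
width: 0.0005
finger_force: 0.0
```

```bash
python3 -c "
from h import *
jaw(True)
q=snapshot('scene');b=cv2.resize(q['image'][240:295,250:315,::-1],None,fx=10,fy=10,interpolation=2)
cv2.imwrite('pics/q3.png',b)"
```

```text
edges [(1.12, 1), (25.42, -1), (76.43, 1), (93.04, -1)]
[ 89  80  78  80  87  99 114 126 134 138 141 144 147 149 152 160 177 200
 219 231 235 234 230 218 193 157 122  93  76  71  71  72  67  60  54  51
  48  47  45  42  41  41  40  41  42  42  42  45  54  77 114 164 207 230
 237 238 233 215 182 150 133 129 128]
```

View pics/q3.png

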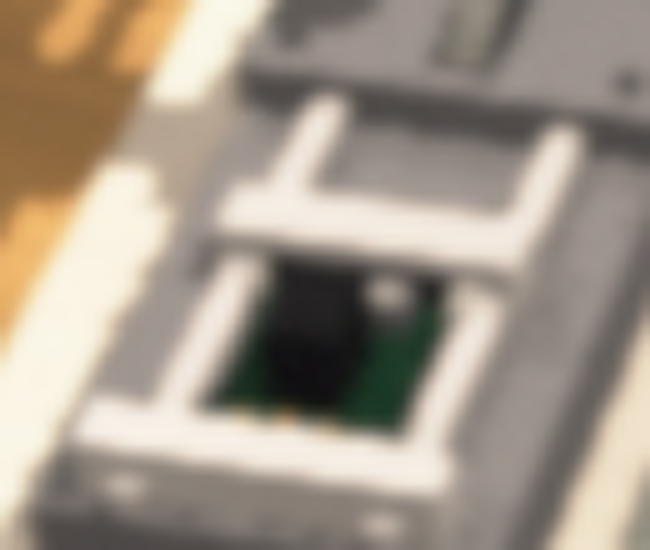

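Compared with the previous picture the board hasn't moved, and the jaw bar is about 2.5–3 mm closer. I'll retreat sideways and check the gap in the unobstructed top view.

>>> apply_moves(moves=[[[0,0,-2,0,1],[-3,0,-2,0,1],[-6,0,-2,0,1],[-6,-1,-2,0,1],[-6,-1,-2,0,1],[-6,-1,-2,0,1],[-6,-1,-2,0,1],[-6,-1,-2,0,1]]])

```text
time: 22.32
tool_pos: [0.5389, -0.3576, 0.3891]
ee_rot: [-3.14, -0.003, 1.699]
wrist_force: [-0.4, 0.9, -0.3]
width: 0.0005
finger_force: 0.0
```

```bash
python3 -c "
from h import *
jaw()
s=snapshot('top');b=cv2.resize(s['image'][160:265,300:395,::-1],None,fx=5.7,fy=5.7,interpolation=2)
cv2.imwrite('pics/t3.png',b)
g=cv2.cvtColor(s['image'],cv2.COLOR_RGB2GRAY);xs=np.arange(-5,100,1.)
for Y in (np.r_[-15:-9:4j],np.r_[9:15:4j],np.r_[20:28:4j]):
  p=0
  for y in Y:
    uv=np.array([proj(s,H(x/1000,y/1000,.042)) for x in xs],np.float32);p=p+cv2.remap(g,uv[None,:,0],uv[None,:,1],1)[0].astype(float)/4
  print(p.astype(int))"
```

```text
edges [(3.21, 1), (25.23, -1), (76.58, 1), (92.78, -1)]
[127 127 127 126 126 126 125 124 123 122 121 119 118 117 116 119 128 141
 159 178 189 192 193 193 192 192 191 191 189 186 177 164 130  93  67  56
  50  56  64  71  78  86  87  87  86  78  69  62  54  49  44  39  36  35
  35  34  35  36  36  35  35  34  34  35  35  36  36  36  37  38  41  45
  49  51  51  51  52  53  53  54  58  61  68  83 103 124 146 166 181 193
 194 194 194 194 193 192 189 181 168 156 150 145 144 143 143]
[127 127 127 127 127 127 127 127 126 124 122 120 119 118 117 120 129 143
 162 181 188 190 190 190 190 190 189 188 186 183 174 157 122  84  60  47
  45  55  66  78  90  98 102 103  96  88  73  58  49  44  41  41  40  39
  39  39  38  38  39  40  39  38  38  38  39  40  41  42  42  43  43  44
  44  44  45  46  47  50  54  56  59  62  68  81  99 123 146 167 184 192
 193 193 193 193 192 190 187 179 167 155 149 146 145 145 145]
[156 155 156 156 155 156 156 157 156 156 155 154 152 148 144 142 139 144
 160 176 184 186 186 187 187 187 187 187 186 185 182 175 167 162 159 158
 158 160 159 155 152 150 148 149 150 150 149 148 146 145 144 145 145 145
 147 148 148 149 147 148 147 145 145 145 144 145 145 146 146 145 144 144
 144 143 143 143 144 145 147 148 147 145 139 133 135 143 154 170 185 191
 192 193 193 193 192 191 188 182 172 160 151 146 145 145 146]
```

View pics/t3.png

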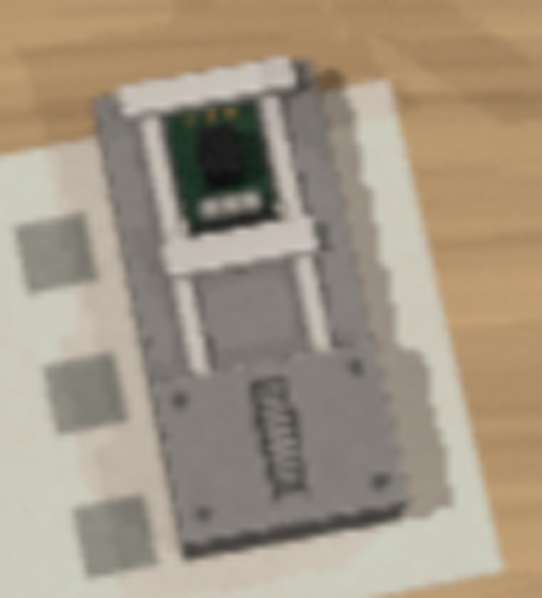

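```bash
python3 -c "
from h import *
s=snapshot('top');now=s['image'].copy();old=cv2.imread('pics/top0.png')[:,:,::-1].copy()
xs=np.arange(-25,100,.5)
for nm,im in(('old',old),('now',now)):
  g=cv2.cvtColor(im,cv2.COLOR_RGB2GRAY)
  for z,Y in((.042,np.r_[-15:15:12j]),(.040,np.r_[-30:-12:8j]),(.032,np.r_[-14:-10:4j]),(.032,np.r_[10:15:4j])):
    p=0
    for y in Y:
      uv=np.array([proj(s,H(x/1000,y/1000,z)) for x in xs],np.float32);p=p+cv2.remap(g,uv[None,:,0],uv[None,:,1],1)[0].astype(float)/len(Y)
    th=125 if z>.041 else 90
    print(nm,z,[(round(float(xs[i]+.5*(th-p[i])/(p[i+1]-p[i])),1),int(np.sign(p[i+1]-p[i]))) for i in range(len(xs)-1) if (p[i]-th)*(p[i+1]-th)<=0])
    if z==.042: print(p[::2].astype(int))
  hsv=cv2.cvtColor(im,cv2.COLOR_RGB2HSV)
  if nm=='now':
    for y in(-13,-11,11,13,0):
      print(y,[tuple(int(k) for k in im[int(round(v)),int(round(u))]) for u,v in [proj(s,H(x/1000,y/1000,.032)) for x in range(26,40,1)]])
"
```

```text
old 0.042 [(-5.1, 1), (9.2, -1), (80.2, 1)]
[107 107 107 107 107 107 107 107 107 107 106 105 103 101  99  97  94  92
  96 109 126 144 158 165 166 166 166 166 165 165 164 161 157 147 129 107
  87  65  47  37  40  51  67  83  96 103 106 108 109 111 112 113 114 115
 115 115 116 115 115 115 115 115 115 115 116 116 116 115 116 115 115 115
 115 115 115 115 115 115 115 115 115 115 115 114 114 114 114 114 114 114
 114 114 114 114 114 115 114 112 110 108 106 104 102 103 109 122 138 156
 171 179 180 181 180 180 179 178 175 168 156 144 136 133 132 132 132]
old 0.04 []
old 0.032 [(13.2, -1), (21.1, 1)]
old 0.032 [(13.2, -1), (21.2, 1)]
now 0.042 [(-19.5, 1), (-19.5, 1), (4.0, -1), (10.9, 1), (26.9, -1), (80.0, 1)]
[119 119 119 120 121 124 125 126 127 127 127 128 128 127 128 128 128 127
 127 127 127 127 126 127 127 127 127 126 125 124 123 121 119 117 115 117
 126 140 158 176 187 191 191 192 191 191 190 189 188 183 174 154 119  84
  60  49  49  58  71  85  99 110 115 115 109  98  81  65  52  43  36  31
  29  28  28  29  30  31  32  33  33  33  33  33  33  33  34  34  35  35
  36  38  40  41  42  4
[... 607 characters left out ...]
 78), (85, 83, 78), (109, 107, 100), (109, 107, 100)]
11 [(194, 187, 179), (194, 187, 179), (179, 174, 169), (179, 174, 169), (81, 78, 75), (81, 78, 75), (81, 78, 75), (43, 45, 42), (43, 45, 42), (78, 75, 72), (61, 65, 59), (61, 65, 59), (98, 98, 91), (98, 98, 91)]
13 [(188, 181, 173), (188, 181, 173), (153, 148, 143), (153, 148, 143), (153, 148, 143), (63, 62, 59), (63, 62, 59), (36, 44, 37), (36, 44, 37), (36, 44, 37), (61, 65, 59), (61, 65, 59), (56, 67, 57), (56, 67, 57)]
0 [(191, 185, 176), (191, 185, 176), (165, 161, 153), (165, 161, 153), (165, 161, 153), (70, 68, 63), (70, 68, 63), (50, 51, 47), (50, 51, 47), (50, 51, 47), (96, 92, 88), (96, 92, 88), (144, 138, 131), (144, 138, 131)]
```

Both pictures were measured the same way. The jaw bar moved from a centre of about 2.6 to about 19.6 mm, so the jaw started at about 18.5 mm rather than 16. The pad is therefore pushed in about 5.4 mm, which is too far. I'll roll back about 7 mm of rim.

```bash
python3 -c "
from h import *
go(.555,-.0531,.0555,97.4)"
```

```text
t 22.475 shift [5.965 1.101 2.724] turn 0.01 tip [ 0.5394 -0.3561  0.1914] yaw 97.5 q6 -0.8
```

>>> apply_moves(moves=[[[3,0.5,0,0,1],[5.96,1.1,0,0,1],[5.96,1.1,0,0,1],[5.96,1.1,0,0,1],[5.96,1.1,0,0,1],[5.96,1.1,1.2,0,1],[5.96,1.1,2.2,0,1],[5.96,1.1,2.6,0,1],[5.96,1.1,2.6,0,1],[5.96,1.1,2.6,0,1]]])

```text
time: 23.72
tool_pos: [0.5556, -0.0544, 0.2625]
ee_rot: [3.139, 0.001, 1.701]
wrist_force: [0.8, -1.1, -0.4]
width: 0.0009
finger_force: 0.0
```

```bash
python3 -c "
from h import *
go(.555,-.0531,.047,97.4)"
```

```text
t 23.725 shift [ 0.028 -0.009  0.331] turn 0.004 tip [ 0.5556 -0.0544  0.0635] yaw 97.44 q6 -0.33
```

>>> apply_moves(moves=[[[0.02,0,0.2,0,1],[0.02,0,0.3,0,1],[0.02,0,0.33,0,1],[0.02,0,0.33,0,1],[0.02,0,0.33,0,1]]])

```text
time: 24.35
tool_pos: [0.5551, -0.0542, 0.2446]
ee_rot: [3.141, 0.0, 1.699]
wrist_force: [-1.4, 0.7, 0.8]
width: 0.0005
finger_force: 0.3
```

>>> apply_moves(moves=[[[0,0,0.02,0,1],[0,0,0.03,0,1],[0,0,0.03,0,1]]])

```text
time: 24.72
tool_pos: [0.5552, -0.0541, 0.2438]
ee_rot: [3.141, 0.0, 1.699]
wrist_force: [-2.1, 0.3, 5.5]
width: 0.0004
finger_force: 2.5
```

>>> apply_moves(moves=[[[0,0,0.02,0,1],[0,0,0.03,0,1],[0,0,0.03,0,1]]])

```text
time: 25.1
tool_pos: [0.5552, -0.0541, 0.2433]
ee_rot: [3.141, 0.001, 1.7]
wrist_force: [-3.0, -0.3, 8.3]
width: 0.0005
finger_force: 4.1
```

>>> apply_moves(moves=[[[0,-0.04,0,0,1],[0,-0.08,0,0,1],[0,-0.12,0,0,1],[0,-0.15,0,0,1],[0,-0.15,0,0,1]]])

```text
time: 25.72
tool_pos: [0.5493, -0.0549, 0.2441]
ee_rot: [3.133, 0.001, 1.7]
wrist_force: [1.4, 1.6, 5.9]
width: 0.0008
finger_force: 3.4
```

>>> apply_moves(moves=[[[0,0,-0.1,0,1],[0,0,-0.5,0,1],[0,0,-2,0,1],[-3,0,-3,0,1],[-6,0,-3,0,1],[-6,-1,-3,0,1],[-6,-1,-3,0,1],[-6,-1,-3,0,1],[-6,-1,-3,0,1],[-6,-1,-3,0,1]]])

```text
time: 26.98
tool_pos: [0.5364, -0.359, 0.3904]
ee_rot: [-3.141, -0.002, 1.699]
wrist_force: [-1.0, -0.0, -0.4]
width: 0.0007
finger_force: 0.0
```

```bash
python3 -c "
from h import *
jaw()
s=snapshot('top');g=cv2.cvtColor(s['image'],cv2.COLOR_RGB2GRAY);xs=np.arange(-25,100,.5);p=0
for y in np.r_[-15:15:12j]:
  uv=np.array([proj(s,H(x/1000,y/1000,.042)) for x in xs],np.float32);p=p+cv2.remap(g,uv[None,:,0],uv[None,:,1],1)[0].astype(float)/12
for th in(120,125,153,170): print(th,[(round(float(xs[i]+.5*(th-p[i])/(p[i+1]-p[i])),1),int(np.sign(p[i+1]-p[i]))) for i in range(len(xs)-1) if (p[i]-th)*(p[i+1]-th)<=0])
print(p[60::2].astype(int))
b=cv2.resize(s['image'][160:265,300:395,::-1],None,fx=5.7,fy=5.7,interpolation=2)
cv2.imwrite('pics/t4.png',b)"
```

```text
edges [(24.15, -1), (76.58, 1)]
120 [(-22.0, 1), (-22.0, 1), (5.0, -1), (9.6, 1), (25.7, -1), (79.8, 1)]
125 [(-19.4, 1), (2.6, -1), (10.0, 1), (25.5, -1), (80.0, 1)]
153 [(11.6, 1), (24.7, -1), (81.2, 1), (94.4, -1)]
170 [(12.5, 1), (24.0, -1), (82.1, 1), (93.0, -1)]
[119 118 115 113 115 125 141 160 177 187 190 191 191 191 190 190 189 186
 181 169 143 107  74  50  39  40  48  58  72  85  99 109 114 115 109  97
  80  64  52  43  36  31  29  28  29  29  31  32  33  33  33  33  32  33
  33  33  33  34  34  35  36  37  38  40  42  44  48  52  56  59  63  66
  71  83 102 125 147 168 184 192 193 193 193 193 193 191 188 181 169 156
 148 145 144 144 144]
```

The jaw backed off about 1.2 mm and the board stayed put, so the pad is at about 4.2–4.7 mm. I'll roll back about 3.5 mm more of rim to centre it.

```bash
python3 -c "
from h import *
go(.5545,-.0535,.0565,97.4)"
```

```text
t 27.075 shift [5.982 1.141 2.714] turn 0.006 tip [ 0.5369 -0.3576  0.1918] yaw 97.46 q6 -0.81
```

>>> apply_moves(moves=[[[3,0.5,0,0,1],[5.98,1.14,0,0,1],[5.98,1.14,0,0,1],[5.98,1.14,0,0,1],[5.98,1.14,0,0,1],[5.98,1.14,1.2,0,1],[5.98,1.14,2.2,0,1],[5.98,1.14,2.6,0,1],[5.98,1.14,2.6,0,1],[5.98,1.14,2.6,0,1]]])

```text
time: 28.32
tool_pos: [0.555, -0.0543, 0.263]
ee_rot: [3.139, 0.001, 1.701]
wrist_force: [0.1, -0.6, 0.0]
width: 0.0008
finger_force: 0.0
```

```bash
python3 -c "
from h import *
go(.555,-.0535,.046,97.4)"
```

```text
t 28.325 shift [0.017 0.001 0.36 ] turn 0.005 tip [ 0.555  -0.0543  0.064 ] yaw 97.45 q6 -0.33
```

>>> apply_moves(moves=[[[0.02,0,0.2,0,1],[0.02,0,0.3,0,1],[0.02,0,0.34,0,1],[0.02,0,0.34,0,1],[0.02,0,0.34,0,1]]])

```text
time: 28.95
tool_pos: [0.5546, -0.0542, 0.2448]
ee_rot: [-3.142, 0.0, 1.699]
wrist_force: [-1.8, 0.2, 2.7]
width: 0.0004
finger_force: 1.2
```

>>> apply_moves(moves=[[[0,0,0.03,0,1],[0,0,0.05,0,1],[0,0,0.05,0,1]]])

```text
time: 29.32
tool_pos: [0.5547, -0.0541, 0.2437]
ee_rot: [3.141, 0.0, 1.699]
wrist_force: [-4.0, 0.9, 8.0]
width: 0.0006
finger_force: 4.2
```

>>> apply_moves(moves=[[[0,-0.04,0,0,1],[0,-0.08,0,0,1],[0,-0.09,0,0,1],[0,-0.09,0,0,1]]])

```text
time: 29.82
tool_pos: [0.5518, -0.0545, 0.2444]
ee_rot: [3.133, 0.001, 1.699]
wrist_force: [2.3, 2.8, 5.1]
width: 0.0003
finger_force: 2.9
```

>>> apply_moves(moves=[[[0,0,-0.1,0,1],[0,0,-0.5,0,1],[0,0,-2,0,1],[-3,0,-3,0,1],[-6,0,-3,0,1],[-6,-1,-3,0,1],[-6,-1,-3,0,1],[-6,-1,-3,0,1],[-6,-1,-3,0,1],[-6,-1,-3,0,1]]])

```text
time: 31.08
tool_pos: [0.5389, -0.3587, 0.3909]
ee_rot: [-3.14, -0.002, 1.699]
wrist_force: [0.5, -0.9, -0.0]
width: 0.0003
finger_force: 0.0
```

```bash
python3 -c "
from h import *
s=snapshot('top');g=cv2.cvtColor(s['image'],cv2.COLOR_RGB2GRAY);xs=np.arange(-25,100,.5);p=0
for y in np.r_[-15:15:12j]:
  uv=np.array([proj(s,H(x/1000,y/1000,.042)) for x in xs],np.float32);p=p+cv2.remap(g,uv[None,:,0],uv[None,:,1],1)[0].astype(float)/12
for th in(120,125,153,170): print(th,[(round(float(xs[i]+.5*(th-p[i])/(p[i+1]-p[i])),1),int(np.sign(p[i+1]-p[i]))) for i in range(len(xs)-1) if (p[i]-th)*(p[i+1]-th)<=0])
print(p[90:150:2].astype(int))"
```

```text
120 [(-22.1, 1), (4.9, -1), (9.0, 1), (25.4, -1), (79.8, 1)]
125 [(-19.2, 1), (2.4, -1), (9.5, 1), (25.2, -1), (80.0, 1)]
153 [(11.2, 1), (24.4, -1), (81.2, 1), (94.4, -1)]
170 [(12.1, 1), (23.7, -1), (82.1, 1), (93.0, -1)]
[190 188 185 179 163 133  96  65  44  35  39  47  58  71  85  99 109 114
 114 109  97  80  65  52  42  36  31  29  28  28]
```

The jaw sits at x ≈ 34 mm, so the pad is pushed in about 4 mm. The board is unmoved and clamped, and the arm is clear. Handing in.

```bash
python3 -c "
from h import *
print(ticket.close_job())"
```

```text
the job is handed in; nothing more can be done
None
```

I handed the job in with the relay board flat in the holder, block up, and clamped between both jaws. From the top view I estimate the pad is pushed in about 4 mm (aim 3.5, allowed 1.8–5.2), after I over-tightened to about 5.4 mm and rolled the wheel back; the hand-in returned no verdict.

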